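Bring the pepper mill round on the spice turntable

TASK

The pepper mill has ended up at the back or side of the round wooden spice turntable and is wanted at the front. Put the fingertips into one of the notches in the turntable's rim and push it gently round, following the circle, until the pepper mill stands squarely at the front, on the robot's side, straight before the hub; leave it at rest there. Do not touch, tip or lift anything that stands on the turntable, and leave the rest of the worktop as it is.

Things in the scene. Friction and masses are not known exactly. Their poses are not given: they have to be found in the camera images.
- turntable: The fixed black foot of the turntable, 200 mm across, 8 mm high. Origin: on the vertical turning axis at worktop level (z = 0). Its axes stay parallel to the robot's however the board is turned: the front, where the pepper mill must go, lies straight along its -x, on the robot's side.
- bearing: The foot's steel bearing ring with the round wooden board that it carries (origin on the axis, 8 mm up; its own yaw means nothing). Board: 300 mm across, 18 mm thick, underside 16 mm and top 34 mm above the worktop, not liftable. It turns either way without end stops, catch or spring, at about 1 N of push on the rim (0.12 N m), and stays where it is left, coasting at most a degree or two.
- notch_a (a point): One of three equal notches cut right through the board's rim, 120 degrees apart. Point: on the notch's middle line, 137 mm from the axis, level with the board's top. Its flanks run towards the axis, 24 degrees apart: 57 mm wide here, 46 mm at its floor, 110 mm from the axis. Open outwards and down to the bare worktop: let the fingertips in, push sideways on a flank.
- notch_b (a point): The second notch, 120 degrees anticlockwise (seen from above) from the first; the same in all else. Things on the board stand about 35 degrees or more to either side of a notch's middle line, their middles about 62 mm from the axis.
- notch_c (a point): The third notch, 120 degrees anticlockwise from the second; the same in all else.
- pepper_mill: Turned dark wooden pepper mill with a round head, 58 mm across and 150 mm high, the tallest thing on the board. It stands loose on the board about 56 mm from the turning axis, half-way between notch_c and notch_a (60 degrees from each) and rides along as the board turns. Origin: centre of its underside, z up. It starts at the back or at a side, at least 55 degrees away from the front.
- salt_shaker: Clear salt shaker with a grey top, 44 mm across, 90 mm high, standing loose on the board about 62 mm from its axis. Origin: centre of its underside, z up. Leave it alone: it only rides along.
- spice_jar_a: Closed glass spice jar with a dark cap, 41 mm across, 105 mm high, standing loose on the board about 62 mm from its axis. Origin: centre of its underside, z up. Leave it alone: it only rides along. The three jars and the salt shaker may have changed places.
- spice_jar_b: Closed glass spice jar with a dark cap, 41 mm across, 105 mm high, standing loose on the board about 62 mm from its axis. Origin: centre of its underside, z up. Leave it alone: it only rides along. The three jars and the salt shaker may have changed places.
- spice_jar_c: Closed glass spice jar with a dark cap, 41 mm across, 105 mm high, standing loose on the board about 62 mm from its axis. Origin: centre of its underside, z up. Leave it alone: it only rides along. The three jars and the salt shaker may have changed places.
- fruit_bowl: Glass bowl of green apples, 228 mm across, 160 mm high, on the worktop to the left. Origin: centre of its underside. Leave it alone.
- canister: White lidded canister, 87 mm across, 110 mm high, on the worktop to the right at the back. Origin: centre of its underside. Leave it alone.
- egg_box: Closed card egg box, 106 x 155 x 72 mm, on the worktop to the right. Origin: centre of its underside. Leave it alone.
- garlic: Bulb of garlic, 60 mm across, 59 mm high, on the worktop at the near right. Origin: centre of its underside. Leave it alone.
- teaspoon: Steel teaspoon, 130 x 26 x 11 mm, lying on the worktop behind the turntable to the left. Origin: its middle, underneath. Leave it alone.

How it is judged:
By the outcome, as a careful person would: the job done as asked, in the order asked, and still so for the second after the job is handed in, with the robot touching nothing.
It also fails if it takes over 72 s, if anything falls off the work surface, if the arm or the gripper's body presses on something with over 40 N, if the wrist force passes 120 N, or if a joint passes its speed limit or range.

ROBOT

A 6-joint arm with a two-finger parallel gripper is mounted at the origin on a cart in front of the work surface, level with it; the furniture and walls round the work are solid. World frame = base frame: x ahead of the robot, y to its left, z up, the work surface at z = 0. Lengths are in m, angles in degrees, forces in N, time in s.
With the tool pointing down it reaches from about 0.375 to 0.9 m from the base axis. Payload 3.1 kg.
Tool frame: the origin (TCP) lies at the very end of the fingers, on their centre line; the grasp point (between the pads) lies 19 mm behind it; z points along the fingers, y is the line along which they close (so a half turn about z gives the same grasp; the last joint's range is limited). The gripper opens to 87 mm and grips with 3 to 60 N. Pads are 19 mm wide; open, the fingers measure 117 mm over their backs; the gripper's body (75 mm by 190 mm) begins 51 mm behind the grasp point.
Start: joints at [-73.94, 30.224, 82.088, -0, 67.689, -10.227], TCP at [0.277, -0.56, 0.223] pointing down, gripper open.
Joint ranges: [-176.69, 176.69], [-43.24, 126.21], [12.49, 139.97], [-82, 262], [0, 151.66], [-163.58, 163.58]. Speed limits (degrees/s): [159.86, 159.86, 180, 180, 180, 180].

INTERFACE

Orientations are given as a 3x3 rotation matrix whose columns are the frame's x, y, z axes.
In Python, from rig import bot gives the robot as it stands.
- The arm moves only by the tool move_arm, never from a script. Its argument "increments" is a list of rows, each an object with "xyz": the shift along the tool's x, y, z in mm, a list of three; "roll": the turn about the tool's z in rad; "grip": the opening in per cent of the stroke, from 0 (shut) to 100 (fully open). A call has 1 to 5 rows; each row shifts and turns the commanded pose from where the row before left it, along the tool's axes as they then stand; what a row does not reach is not made up. A row lasts 1/12 s, in which the tool goes at most 41.7 mm and 7.16 degrees, less where a joint would pass 70% of its speed; a pose out of reach is approached as far as the arm can. A call is refused whole if a number of a shift passes 41.7 or a number of a turn 0.125, either way. A call with a gripper value outside its range is refused whole. The fingers move at their own pace and stop on an object; the grip force is fixed at half the most. Time passes only in rows, so rows that do not move let the fingers close. It gives the time, the measured TCP pose, the force, the opening and the grip force at its end, in the units of the state.
- bot.read_state(): the state, without advancing time (a new reading comes with each control period).
- bot.capture(name): name is "scene" or "side" or "wrist"; returns (picture, depth): 400x640x3 uint8, red, green, blue; 400x640 float32, m along the optical axis (not along the pixel's ray), 0 where there is no reading.
- bot.camera_model(name): a dict with "intrinsics" (3x3 intrinsics, pixels), "D" ([k1, k2, p1, p2, k3] as OpenCV has them; the pictures are not rectified), "rvec" (rotation vector, rad) and "tvec" (3), from world to camera coordinates, as OpenCV has them; the wrist camera has in their place "tool_from_camera" (4x4, takes a point from camera to tool coordinates, whose origin is the TCP and whose axes are the flange's). Camera axes: x right, y down, z forward; pixel columns grow to the right and rows downward; lengths in m; the calibration is good to about 2 mm. A picture is of the moment at which its call begins: read the wrist's pose just before it. camera_model takes no time and is no camera call.
- bot.hand_in(): hands the job in; it is judged then, once.
Trained networks look in the newest picture that a camera, given by its name, has taken for a name from the list of things; names that differ only in an ending like _2 or _b are one class to them, and where a whole thing is asked for, a point or a joint stands for the part that bears it (a point fixed in the world has none). Each returns a list of dicts, best first, with "conf" (0 to 1); they miss things now and then, are a little off and sometimes report something else, mostly with a low value. They report only what shows in the picture. A call takes as long as a camera call.
- bot.spot_in(label, camera): "at" ([x, y, z] in m, in the coordinates of the camera as it stood for that picture, good to about 4 mm: the middle of the surface that is visible of it).
- bot.trace(label, camera): "mask" (400x640 bool, what is visible of it).
The state is a dict: "time_s": time; "joint_positions": joint angles; "qvel": joint speeds; "tau": joint torques, N m; "position": TCP position; "tcp_rot": TCP orientation; "force": force on the tool from outside, world axes, zero at the start; "moment": the same for the moment, N m; "opening": opening from 0.0 (shut) to 1.0 (fully open); "grasp_force": force on a finger pad.
Only numpy, scipy, OpenCV 4.12 (cv2) and the standard library are available. Lean on these libraries where they do the work, as an engineer would, in place of code of your own. Each camera call takes 0.05 s, during which the arm holds its last target. There are 200 camera calls.

## Working session

There is one attempt and no reset: what is moved stays moved. The work goes in short steps, Python scripts to look and compute and a tool call to move; the robot and the scene stay as the last step left them, time stands still between calls to the robot, and variables do not carry over. Pictures are saved under pics/ and viewed, at most 10 in all, crops included, and the job is handed in when it is done.

Besides the shell and the picture viewer there is one more tool, called after "Request:" as a command line: name --argument value ..., lists and objects as JSON in quotes. move_arm: Moves the arm, as the interface text tells. Its arguments: {"type":"object","properties":{"increments":{"type":"array"}},"required":["increments"]}

```bash
mkdir -p pics; cat > h.py <<'E'
from rig import bot
import numpy as np, cv2
def toworld(p,cam):
    m=bot.camera_model(cam); p=np.array(p)
    if cam=="wrist":
        s=bot.read_state(); q=np.array(m["tool_from_camera"])@np.r_[p,1]
        return np.array(s["tcp_rot"])@q[:3]+np.array(s["position"])
    R=cv2.Rodrigues(np.array(m["rvec"],float))[0]
    return R.T@(p-np.array(m["tvec"]).ravel())
def snap(cam,name):
    im,d=bot.capture(cam); cv2.imwrite(f"pics/{name}.png",im[:,:,::-1]); return im,d
E
python3 - <<'E'
from h import *
for c in ["scene","side"]:
    snap(c,c+"0")
    for l in ["turntable","bearing","notch_a","pepper_mill","salt_shaker","spice_jar_a","fruit_bowl","canister","egg_box","garlic","teaspoon"]:
        for r in bot.spot_in(l,c)[:4]:
            print(c,l,round(r["conf"],2),toworld(r["at"],c).round(3))
s=bot.read_state();print(s["time_s"],s["position"],np.round(s["tcp_rot"],3))
E
```

```text
scene bearing 0.86 [0.498 0.051 0.035]
scene bearing 0.54 [0.5   0.057 0.031]
scene notch_a 0.96 [0.497 0.052 0.03 ]
scene pepper_mill 0.68 [0.591 0.039 0.101]
scene pepper_mill 0.48 [0.497 0.054 0.032]
scene salt_shaker 0.59 [0.509 0.061 0.08 ]
scene spice_jar_a 0.73 [0.478 0.017 0.095]
scene spice_jar_a 0.68 [ 0.504 -0.057  0.126]
scene spice_jar_a 0.57 [ 0.57  -0.046  0.107]
scene fruit_bowl 0.86 [0.586 0.497 0.111]
scene canister 0.86 [ 0.661 -0.295  0.063]
scene canister 0.4 [ 0.503 -0.057  0.127]
scene egg_box 0.8 [ 0.487 -0.234  0.058]
scene garlic 0.47 [ 0.384 -0.203  0.03 ]
side bearing 0.62 [0.583 0.066 0.034]
side notch_a 0.66 [0.581 0.068 0.034]
side pepper_mill 0.82 [0.59  0.021 0.12 ]
side salt_shaker 0.67 [0.509 0.041 0.087]
side spice_jar_a 0.65 [ 0.565 -0.06   0.14 ]
side spice_jar_a 0.52 [0.48  0.005 0.142]
side fruit_bowl 0.58 [0.593 0.464 0.109]
side egg_box 0.75 [ 0.462 -0.308  0.072]
side garlic 0.51 [ 0.388 -0.218  0.036]
side teaspoon 0.59 [0.677 0.289 0.01 ]
1.2 [ 0.27682598 -0.56031849  0.22254256] [[ 0.897  0.443 -0.   ]
 [ 0.443 -0.897  0.   ]
 [-0.    -0.    -1.   ]]
```

View pics/scene0.png

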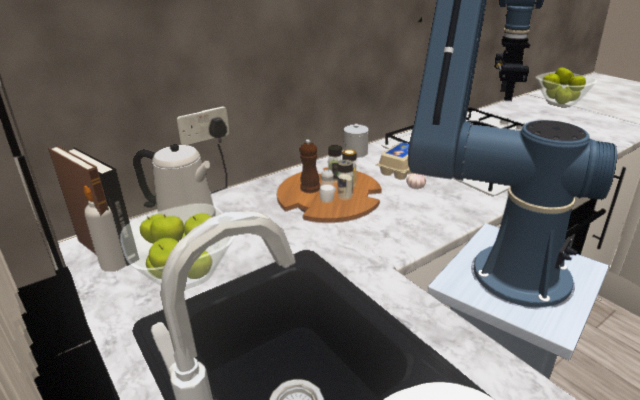

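View pics/side0.png

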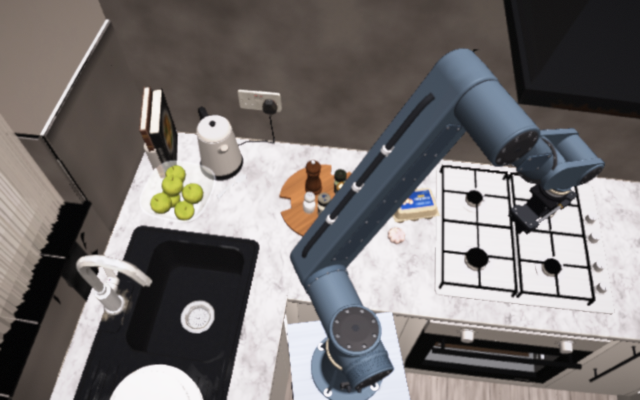

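```bash
cat >> h.py <<'E'
def cloud(cam,d):
    m=bot.camera_model(cam);v,u=np.mgrid[0:400,0:640]
    n=cv2.undistortPoints(np.stack([u,v],-1).reshape(-1,1,2).astype(float),np.array(m["intrinsics"],float),np.array(m["D"],float)).reshape(400,640,2)
    P=np.concatenate([n,np.ones((400,640,1))],-1)*d[...,None]
    if cam=="wrist":
        s=bot.read_state();T=np.array(m["tool_from_camera"])
        P=P@T[:3,:3].T+T[:3,3];return P@np.array(s["tcp_rot"]).T+np.array(s["position"])
    R=cv2.Rodrigues(np.array(m["rvec"],float))[0]
    return (P-np.array(m["tvec"]).ravel())@R
def topdown(cams,name,x0=.28,x1=.78,y0=-.25,y1=.35,z=None):
    S=1000;img=np.full((int((x1-x0)*S),int((y1-y0)*S),3),128,np.uint8);pts=[]
    for c in cams:
        im,d=bot.capture(c);P=cloud(c,d);k=(d>0)&(P[...,2]>-.02)&(P[...,2]<.25)
        k&=(P[...,0]>x0)&(P[...,0]<x1)&(P[...,1]>y0)&(P[...,1]<y1)
        Q=P[k];C=im[k];o=np.argsort(Q[:,2]);Q=Q[o];C=C[o]
        r=((x1-Q[:,0])*S).astype(int).clip(0,img.shape[0]-1);cc=((y1-Q[:,1])*S).astype(int).clip(0,img.shape[1]-1)
        img[r,cc]=C[:,::-1];pts.append(Q)
    if name: cv2.imwrite(f"pics/{name}.png",img)
    return pts
E
python3 - <<'E'
from h import *
from scipy.optimize import least_squares
for c in ["scene","side"]:
    Q=topdown([c],"td_"+c)[0]
    for zl,zh in [(-.01,.01),(.026,.042),(.15,.2)]:
        k=(Q[:,2]>zl)&(Q[:,2]<zh);print(c,zl,k.sum(),np.median(Q[k],0).round(4) if k.any() else"")
    B=Q[(Q[:,2]>.026)&(Q[:,2]<.042)]
    # fit board rim: outermost points per angle, iteratively
    ctr=np.array([.53,.02])
    for i in range(15):
        v=B[:,:2]-ctr;a=np.degrees(np.arctan2(v[:,1],v[:,0]));r=np.hypot(*v.T)
        E=[]
        for b in range(-180,180,3):
            k=(a>=b)&(a<b+3)&(r<.19)
            if k.sum()>5:
                j=np.where(k)[0][np.argsort(r[k])[-3]]
                if r[j]>.13:E.append(B[j,:2])
        E=np.array(E)
        f=least_squares(lambda p:np.hypot(*(E-p).T)-.15,ctr,loss="soft_l1",f_scale=.003);ctr=f.x
    print(c,"ctr",ctr,len(E),np.abs(f.fun).mean())
    v=B[:,:2]-ctr;a=np.degrees(np.arctan2(v[:,1],v[:,0]));r=np.hypot(*v.T)
    print([(b,round(np.sort(r[(a>=b)&(a<b+6)&(r<.16)])[-3]*1000)) if ((a>=b)&(a<b+6)&(r<.16)).sum()>5 else (b,0) for b in range(-180,180,6)])
E
```

```text
scene -0.01 12179 [ 0.4144  0.1293 -0.0013]
scene 0.026 3069 [0.4991 0.0388 0.0327]
scene 0.15 1148 [0.7088 0.0317 0.1737]
scene ctr [ 0.55089406 -0.00289179] 81 0.004328988927424561
[(-180, 149), (-174, 149), (-168, 149), (-162, 107), (-156, 109), (-150, 108), (-144, 146), (-138, 147), (-132, 148), (-126, 145), (-120, 148), (-114, 146), (-108, 148), (-102, 145), (-96, 147), (-90, 142), (-84, 0), (-78, 45), (-72, 0), (-66, 0), (-60, 0), (-54, 0), (-48, 145), (-42, 0), (-36, 99), (-30, 0), (-24, 0), (-18, 0), (-12, 147), (-6, 150), (0, 146), (6, 144), (12, 146), (18, 146), (24, 147), (30, 147), (36, 146), (42, 147), (48, 149), (54, 148), (60, 150), (66, 150), (72, 149), (78, 111), (84, 110), (90, 109), (96, 139), (102, 150), (108, 150), (114, 150), (120, 151), (126, 149), (132, 150), (138, 149), (144, 150), (150, 149), (156, 150), (162, 149), (168, 150), (174, 150)]
side -0.01 10679 [0.4936 0.1735 0.    ]
side 0.026 2073 [0.582  0.0651 0.0343]
side 0.15 910 [0.7339 0.0141 0.174 ]
side ctr [ 0.54806606 -0.01153984] 44 0.00252436896363435
[(-180, 0), (-174, 0), (-168, 0), (-162, 0), (-156, 0), (-150, 0), (-144, 0), (-138, 0), (-132, 0), (-126, 0), (-120, 0), (-114, 0), (-108, 0), (-102, 0), (-96, 0), (-90, 0), (-84, 0), (-78, 0), (-72, 0), (-66, 0), (-60, 0), (-54, 43), (-48, 146), (-42, 49), (-36, 68), (-30, 96), (-24, 109), (-18, 148), (-12, 148), (-6, 150), (0, 104), (6, 0), (12, 0), (18, 152), (24, 151), (30, 152), (36, 153), (42, 151), (48, 152), (54, 153), (60, 153), (66, 153), (72, 152), (78, 112), (84, 112), (90, 113), (96, 150), (102, 151), (108, 151), (114, 151), (120, 151), (126, 150), (132, 150), (138, 150), (144, 139), (150, 0), (156, 0), (162, 0), (168, 0), (174, 0)]
```

The scene picture shows the turntable at about px (330,193), the mill at the back left (310,165), and notches at about (290,207) and (297,210). The side view agrees, though the arm partly hides the board. From depth, the hub is at about (0.549,-0.006). The notches lie at about 87°, 207° and 327°, and the mill is at about 27°, so notch_a is the one at 87°. I will turn the board about 153° anticlockwise, pushing notch_a along the left and front.

```bash
cat >> h.py <<'E'
def plan(wps,step=40,dstep=6.5,pos=None,xd=None):
    """wps: (x,y,z,xdir_deg). prints rows in tool axes"""
    s=bot.read_state();R=np.array(s["tcp_rot"]);p=np.array(s["position"]) if pos is None else np.array(pos)
    a=np.degrees(np.arctan2(R[1,0],R[0,0])) if xd is None else xd
    print("t",s["time_s"],"pos",p.round(4),"xdir",round(a,1),"F",np.round(s["force"],1),"j",np.round(s["joint_positions"],0),"open",s["opening"],"tilt",R[2].round(3))
    i=0
    for w in wps:
        d=(np.array(w[:3])-p)*1000;da=(w[3]-a+180)%360-180
        n=max(1,int(np.ceil(max(np.abs(d).max()/step,np.linalg.norm(d)/step,abs(da)/dstep))))
        for k in range(n):
            c,sn=np.cos(np.radians(a)),np.sin(np.radians(a));e=d/n
            print(i,[round(c*e[0]+sn*e[1],1),round(sn*e[0]-c*e[1],1),round(-e[2],1)],round(-np.radians(da/n),3));i+=1
            a+=da/n
        p=np.array(w[:3],float)
E
python3 - <<'E'
from h import *
print(np.round(bot.camera_model("wrist")["tool_from_camera"],3))
plan([(.38,-.2,.26,55),(.41,.10,.26,86),(.53,.17,.26,86)])
E
```

```text
[[ 0.    -0.96  -0.28   0.077]
 [ 1.     0.     0.001 -0.001]
 [-0.    -0.28   0.96  -0.162]
 [ 0.     0.     0.     1.   ]]
t 1.3 pos [ 0.2768 -0.5603  0.2225] xdir 26.3 F [ 0.6 -0.5  0.2] j [-74.  30.  82.  -0.  68. -10.] open 1.002824253406009 tilt [-0. -0. -1.]
0 [np.float64(25.2), np.float64(-27.7), np.float64(-3.7)] -0.05
1 [np.float64(26.6), np.float64(-26.4), np.float64(-3.7)] -0.05
2 [np.float64(27.9), np.float64(-25.1), np.float64(-3.7)] -0.05
3 [np.float64(29.1), np.float64(-23.6), np.float64(-3.7)] -0.05
4 [np.float64(30.2), np.float64(-22.2), np.float64(-3.7)] -0.05
5 [np.float64(31.3), np.float64(-20.6), np.float64(-3.7)] -0.05
6 [np.float64(32.3), np.float64(-19.0), np.float64(-3.7)] -0.05
7 [np.float64(33.2), np.float64(-17.4), np.float64(-3.7)] -0.05
8 [np.float64(34.0), np.float64(-15.7), np.float64(-3.7)] -0.05
9 [np.float64(34.8), np.float64(-14.0), np.float64(-3.7)] -0.05
10 [np.float64(32.9), np.float64(-18.4), np.float64(-0.0)] -0.068
11 [np.float64(34.0), np.float64(-16.2), np.float64(-0.0)] -0.068
12 [np.float64(35.1), np.float64(-13.8), np.float64(-0.0)] -0.068
13 [np.float64(35.9), np.float64(-11.4), np.float64(-0.0)] -0.068
14 [np.float64(36.6), np.float64(-9.0), np.float64(-0.0)] -0.068
15 [np.float64(37.1), np.float64(-6.5), np.float64(-0.0)] -0.068
16 [np.float64(37.5), np.float64(-4.0), np.float64(-0.0)] -0.068
17 [np.float64(37.7), np.float64(-1.4), np.float64(-0.0)] -0.068
18 [np.float64(19.6), np.float64(28.7), np.float64(-0.0)] -0.0
19 [np.float64(19.6), np.float64(28.7), np.float64(-0.0)] -0.0
20 [np.float64(19.6), np.float64(28.7), np.float64(-0.0)] -0.0
21 [np.float64(19.6), np.float64(28.7), np.float64(-0.0)] -0.0
```

Request:
move_arm --increments '[{"xyz": [25,-28,-4],"roll": -0.05,"grip": 0},{"xyz": [27,-26,-4],"roll": -0.05,"grip": 0},{"xyz": [28,-25,-4],"roll": -0.05,"grip": 0},{"xyz": [29,-24,-4],"roll": -0.05,"grip": 0},{"xyz": [30,-22,-4],"roll": -0.05,"grip": 0}]'

```text
time_s: 1.72
position: [0.3287, -0.3785, 0.2427]
tcp_rot: [[0.758, 0.652, 0.0], [0.652, -0.758, 0.0], [0.0, 0.0, -1.0]]
force: [-0.1, -0.6, -0.5]
opening: 0.706
grasp_force: 0.0
```

Request:
move_arm --increments '[{"xyz": [31,-21,-4],"roll": -0.05,"grip": 0},{"xyz": [32,-19,-4],"roll": -0.05,"grip": 0},{"xyz": [33,-17,-4],"roll": -0.05,"grip": 0},{"xyz": [34,-16,-4],"roll": -0.05,"grip": 0},{"xyz": [35,-14,-4],"roll": -0.05,"grip": 0}]'

```text
time_s: 2.13
position: [0.3798, -0.1986, 0.263]
tcp_rot: [[0.573, 0.82, 0.001], [0.82, -0.573, -0.0], [0.0, 0.001, -1.0]]
force: [-0.1, -0.7, -0.3]
opening: 0.327
grasp_force: 0.0
```

Request:
move_arm --increments '[{"xyz": [33,-18,0],"roll": -0.068,"grip": 0},{"xyz": [34,-16,0],"roll": -0.068,"grip": 0},{"xyz": [35,-14,0],"roll": -0.068,"grip": 0},{"xyz": [36,-11,0],"roll": -0.068,"grip": 0},{"xyz": [37,-9,0],"roll": -0.068,"grip": 0}]'

```text
time_s: 2.55
position: [0.3994, -0.0111, 0.2629]
tcp_rot: [[0.266, 0.964, 0.001], [0.964, -0.266, -0.0], [-0.0, 0.001, -1.0]]
force: [0.5, 0.5, 0.0]
opening: 0.023
grasp_force: 0.0
```

```bash
python3 - <<'E'
from h import *
plan([(.42,.12,.26,86),(.54,.18,.26,86)])
E
```

```text
t 2.55 pos [ 0.3994 -0.0111  0.2629] xdir 74.6 F [0.5 0.5 0. ] j [-18.   9. 109.   0.  62.  -2.] open 0.02319663542708866 tilt [-0.     0.001 -1.   ]
0 [np.float64(33.0), np.float64(-3.7), np.float64(0.7)] -0.05
1 [np.float64(33.1), np.float64(-2.1), np.float64(0.7)] -0.05
2 [np.float64(33.2), np.float64(-0.4), np.float64(0.7)] -0.05
3 [np.float64(33.1), np.float64(1.2), np.float64(0.7)] -0.05
4 [np.float64(17.1), np.float64(28.9), np.float64(-0.0)] -0.0
5 [np.float64(17.1), np.float64(28.9), np.float64(-0.0)] -0.0
6 [np.float64(17.1), np.float64(28.9), np.float64(-0.0)] -0.0
7 [np.float64(17.1), np.float64(28.9), np.float64(-0.0)] -0.0
```

Request:
move_arm --increments '[{"xyz": [33,-4,0],"roll": -0.04,"grip": 0},{"xyz": [33,-2,0],"roll": -0.04,"grip": 0},{"xyz": [33,0,0],"roll": -0.03,"grip": 0},{"xyz": [33,1,0],"roll": -0.03,"grip": 0},{"xyz": [20,28,0],"roll": 0,"grip": 0}]'

```text
time_s: 2.97
position: [0.4482, 0.1371, 0.2624]
tcp_rot: [[0.127, 0.992, -0.006], [0.992, -0.127, 0.001], [0.0, -0.006, -1.0]]
force: [0.1, -0.9, 0.5]
opening: 0.004
grasp_force: 0.0
```

Request:
move_arm --increments '[{"xyz": [20,28,0],"roll": 0,"grip": 0},{"xyz": [18,28,0],"roll": 0,"grip": 0},{"xyz": [10,28,0],"roll": 0,"grip": 0},{"xyz": [0,0,0],"roll": 0,"grip": 0},{"xyz": [0,0,0],"roll": 0,"grip": 0}]'

```text
time_s: 3.38
position: [0.5435, 0.1705, 0.262]
tcp_rot: [[0.131, 0.991, -0.0], [0.991, -0.131, -0.0], [-0.0, -0.0, -1.0]]
force: [-0.2, -0.9, 0.4]
opening: 0.004
grasp_force: 0.0
```

```bash
cat >> h.py <<'E'
from scipy.optimize import least_squares
def fit(Qs,g,a0,zl=.024,zh=.044,wgt=True):
    """fit center & notch angle to board-top points by rim radius samples"""
    B=np.concatenate(Qs);B=B[(B[:,2]>zl)&(B[:,2]<zh)][:,:2];ctr=np.array(g,float)
    for i in range(15):
        v=B-ctr;a=np.degrees(np.arctan2(v[:,1],v[:,0]));r=np.hypot(*v.T);E=[]
        for b in range(-180,180,2):
            k=(a>=b)&(a<b+2)&(r<.175)
            if k.sum()>8:
                j=np.where(k)[0][np.argsort(r[k])[-3]]
                if r[j]>.14:E.append(B[j])
        E=np.array(E);f=least_squares(lambda p:np.hypot(*(E-p).T)-.15,ctr,loss="soft_l1",f_scale=.002);ctr=f.x
    v=B-ctr;a=np.degrees(np.arctan2(v[:,1],v[:,0]));r=np.hypot(*v.T)
    H=np.histogram(a[(r>.117)&(r<.146)],bins=np.arange(-180,181,1))[0]
    empty=np.where(H<3)[0]-180
    return ctr,len(E),np.abs(f.fun).mean(),empty
E
python3 - <<'E'
from h import *
Q=topdown(["wrist"],"td_w1")[0]
im,d=snap("wrist","w1")
print(fit([Q],(.549,-.006),87))
for l in ["pepper_mill","notch_a"]:
    for r in bot.spot_in(l,"wrist")[:3]: print(l,r["conf"],toworld(r["at"],"wrist").round(3))
plan([])
E
```

```text
(array([ 0.5487822 , -0.00586663]), 53, np.float64(0.0007202606672836511), array([-180, -179, -178, -177, -176, -175, -174, -173, -172, -171, -170,
       -169, -168, -167, -166, -165, -164, -163, -162, -161, -160, -159,
       -158, -157, -156, -155, -154, -153, -152, -151, -150, -149, -148,
       -147, -146, -145, -144, -143, -142, -141, -140, -139, -138, -137,
       -136, -135, -134, -133, -132, -131, -130, -129, -128, -127, -126,
       -125, -124, -123, -122, -121, -120, -119, -118, -117, -116, -115,
       -114, -113, -112, -111, -110, -109, -108, -107, -106, -105, -104,
       -103, -102, -101, -100,  -99,  -98,  -97,  -96,  -95,  -94,  -93,
        -92,  -91,  -90,  -89,  -88,  -87,  -86,  -85,  -84,  -83,  -82,
        -81,  -80,  -79,  -78,  -77,  -76,  -75,  -74,  -73,  -72,  -71,
        -70,  -69,  -68,  -67,  -66,  -65,  -64,  -63,  -62,  -61,  -60,
        -59,  -58,  -57,  -56,  -55,  -54,  -53,  -52,  -51,  -50,  -49,
        -48,  -47,  -46,  -45,  -44,  -43,  -42,  -41,  -40,  -39,  -38,
        -37,  -36,  -35,  -34,  -33,  -32,  -31,  -30,  -29,  -28,  -27,
   
[... 218 characters left out ...]
        7,    8,    9,   10,   11,   12,   13,   14,   15,   16,   17,
         77,   78,   79,   80,   81,   82,   83,   84,   85,   86,   87,
         88,   89,   90,   91,   92,   93,   94,   95,   96,   97,  140,
        141,  142,  143,  144,  145,  146,  147,  148,  149,  150,  151,
        152,  153,  154,  155,  156,  157,  158,  159,  160,  161,  162,
        163,  164,  165,  166,  167,  168,  169,  170,  171,  172,  173,
        174,  175,  176,  177,  178,  179]))
pepper_mill 0.57 [ 0.7   -0.282  0.006]
notch_a 0.78 [0.582 0.098 0.035]
t 3.5833 pos [0.5412 0.1698 0.2625] xdir 82.4 F [-0.1 -0.  -0.3] j [ 6. 23. 88. -0. 69. 14.] open 0.004872426082369271 tilt [-0.    -0.001 -1.   ]
```

View pics/w1.png

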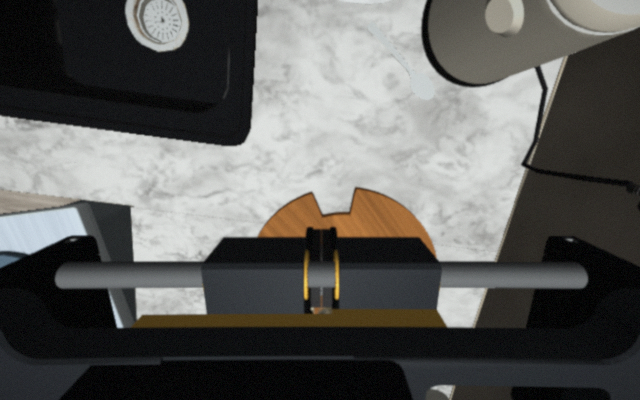

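The wrist picture shows notch_a at px (335,200), open and clear, with the kettle well away at the upper right. The fitted hub is at (0.5488,-0.0059) and the notch middle at 87.5°.

```bash
python3 - <<'E'
from h import *
plan([(.5547,.129,.2,82),(.5547,.129,.05,82),(.5547,.129,.014,82)])
E
```

```text
t 3.5833 pos [0.5412 0.1698 0.2625] xdir 82.4 F [-0.1 -0.  -0.3] j [ 6. 23. 88. -0. 69. 14.] open 0.004872426082369271 tilt [-0.    -0.001 -1.   ]
0 [np.float64(-19.3), np.float64(9.4), np.float64(31.3)] 0.004
1 [np.float64(-19.3), np.float64(9.5), np.float64(31.3)] 0.004
2 [np.float64(0.0), np.float64(0.0), np.float64(37.5)] -0.0
3 [np.float64(0.0), np.float64(0.0), np.float64(37.5)] -0.0
4 [np.float64(0.0), np.float64(0.0), np.float64(37.5)] -0.0
5 [np.float64(0.0), np.float64(0.0), np.float64(37.5)] -0.0
6 [np.float64(0.0), np.float64(0.0), np.float64(36.0)] -0.0
```

Request:
move_arm --increments '[{"xyz": [-19,9.5,31],"roll": 0,"grip": 0},{"xyz": [-19,9.5,31],"roll": 0,"grip": 0},{"xyz": [0,0,38],"roll": 0,"grip": 0},{"xyz": [0,0,38],"roll": 0,"grip": 0},{"xyz": [0,0,38],"roll": 0,"grip": 0}]'

```text
time_s: 4.0
position: [0.556, 0.1292, 0.0861]
tcp_rot: [[0.133, 0.991, 0.002], [0.991, -0.133, 0.0], [0.0, 0.002, -1.0]]
force: [0.1, -0.8, -0.1]
opening: -0.002
grasp_force: 0.0
```

```bash
python3 - <<'E'
from h import *
plan([(.5547,.129,.014,82)])
Q=topdown(["wrist"],"")[0]
c,n,e,em=fit([Q],(.549,-.006),87);print(c,n,e,[x for x in em if 60<x<120])
E
```

```text
t 4.0 pos [0.556  0.1292 0.0861] xdir 82.4 F [ 0.1 -0.8 -0.1] j [ 2. 37. 96.  0. 46. 10.] open -0.001699035632939799 tilt [ 0.     0.002 -1.   ]
0 [np.float64(-0.2), np.float64(-0.7), np.float64(36.1)] 0.003
1 [np.float64(-0.2), np.float64(-0.7), np.float64(36.1)] 0.003
[ 0.54328897 -0.00636405] 56 0.001384184914425929 [np.int64(77), np.int64(78), np.int64(79), np.int64(80), np.int64(81), np.int64(82), np.int64(83), np.int64(84), np.int64(85), np.int64(86), np.int64(87), np.int64(88), np.int64(89), np.int64(90), np.int64(91), np.int64(92), np.int64(93), np.int64(94), np.int64(95), np.int64(96), np.int64(97), np.int64(98), np.int64(119)]
```

Request:
move_arm --increments '[{"xyz": [0,0,36],"roll": -0.04,"grip": 0},{"xyz": [0,0,36],"roll": -0.04,"grip": 0},{"xyz": [0,0,0],"roll": 0,"grip": 0},{"xyz": [0,-3,0],"roll": -0.022,"grip": 0},{"xyz": [0,-4,0],"roll": -0.03,"grip": 0}]'

```text
time_s: 4.47
position: [0.5507, 0.1302, 0.017]
tcp_rot: [[-0.001, 1.0, 0.003], [1.0, 0.001, 0.0], [0.0, 0.003, -1.0]]
force: [1.2, -0.7, 0.2]
opening: 0.009
grasp_force: 0.0
```

```bash
cat >> h.py <<'E'
C=np.array([.5488,-.0059])
def polar():
    s=bot.read_state();v=np.array(s["position"])[:2]-C;R=np.array(s["tcp_rot"])
    print("t",round(s["time_s"],2),"theta",round(np.degrees(np.arctan2(v[1],v[0]))%360,2),"r",round(np.hypot(*v),4),"z",round(s["position"][2],4),"xdir",round(np.degrees(np.arctan2(R[1,0],R[0,0]))%360,1),"F",np.round(s["force"],1),"j",np.round(s["joint_positions"],0))
E
python3 -c "
from h import *
polar()"
```

```text
t 4.47 theta 89.2 r 0.1362 z 0.017 xdir 90.1 F [ 1.2 -0.7  0.2] j [ 2. 43. 99.  0. 38.  2.]
```

Request:
move_arm --increments '[{"xyz": [-0.2,-5,1],"roll": -0.035,"grip": 0},{"xyz": [-0.1,-5,0],"roll": -0.035,"grip": 0},{"xyz": [-0.1,-5,0],"roll": -0.037,"grip": 0},{"xyz": [-0.2,-6,0],"roll": -0.044,"grip": 0},{"xyz": [-0.2,-7,0],"roll": -0.052,"grip": 0}]'

```text
time_s: 4.88
position: [0.5249, 0.1276, 0.0181]
tcp_rot: [[-0.204, 0.979, 0.009], [0.979, 0.204, 0.001], [-0.001, 0.009, -1.0]]
force: [0.8, 1.4, -0.7]
opening: 0.007
grasp_force: 0.6
```

```bash
python3 -c "
from h import *
polar()"
```

```text
t 4.88 theta 100.17 r 0.1356 z 0.0181 xdir 101.8 F [ 0.8  1.4 -0.7] j [  2.  42. 103.   0.  34. -10.]
```

Request:
move_arm --increments '[{"xyz": [-0.3,-8.2,1],"roll": -0.061,"grip": 0},{"xyz": [-0.3,-8.2,0],"roll": -0.061,"grip": 0},{"xyz": [-0.3,-8.2,0],"roll": -0.061,"grip": 0},{"xyz": [-0.3,-8.2,0],"roll": -0.061,"grip": 0},{"xyz": [-0.3,-8.2,0],"roll": -0.061,"grip": 0}]'

```text
time_s: 5.3
position: [0.4862, 0.113, 0.0169]
tcp_rot: [[-0.489, 0.872, 0.009], [0.872, 0.489, 0.0], [-0.004, 0.008, -1.0]]
force: [1.1, 0.3, 1.4]
opening: 0.01
grasp_force: 0.6
```

```bash
python3 -c "
from h import *
polar()"
```

```text
t 5.3 theta 117.76 r 0.1344 z 0.0169 xdir 119.3 F [1.1 0.3 1.4] j [  0.  41. 109.   0.  30. -29.]
```

Request:
move_arm --increments '[{"xyz": [0,-8.2,0],"roll": -0.061,"grip": 0},{"xyz": [0,-8.2,0],"roll": -0.061,"grip": 0},{"xyz": [-0.2,-8.2,0],"roll": -0.061,"grip": 0},{"xyz": [-0.2,-8.2,0],"roll": -0.061,"grip": 0},{"xyz": [-0.2,-8.2,0],"roll": -0.061,"grip": 0}]'

```text
time_s: 5.72
position: [0.4538, 0.0881, 0.0166]
tcp_rot: [[-0.729, 0.685, 0.009], [0.685, 0.729, -0.0], [-0.007, 0.006, -1.0]]
force: [1.4, 0.8, -0.3]
opening: 0.008
grasp_force: 0.6
```

Request:
move_arm --increments '[{"xyz": [-0.2,-8.2,0],"roll": -0.061,"grip": 0},{"xyz": [-0.2,-8.2,0],"roll": -0.061,"grip": 0},{"xyz": [-0.2,-8.2,0],"roll": -0.061,"grip": 0},{"xyz": [-0.2,-8.2,0],"roll": -0.061,"grip": 0},{"xyz": [-0.2,-8.2,0],"roll": -0.061,"grip": 0}]'

```text
time_s: 6.13
position: [0.4302, 0.0543, 0.0163]
tcp_rot: [[-0.901, 0.435, 0.009], [0.435, 0.901, -0.001], [-0.008, 0.003, -1.0]]
force: [0.9, 0.3, 0.8]
opening: 0.008
grasp_force: 0.6
```

```bash
python3 -c "
from h import *
polar()"
```

```text
t 6.13 theta 153.08 r 0.133 z 0.0163 xdir 154.2 F [0.9 0.3 0.8] j [ -8.  40. 118.   0.  22. -72.]
```

Request:
move_arm --increments '[{"xyz": [0.3,-8.2,0],"roll": -0.061,"grip": 0},{"xyz": [0.3,-8.2,0],"roll": -0.061,"grip": 0},{"xyz": [0.3,-8.2,0],"roll": -0.061,"grip": 0},{"xyz": [0,-8.2,0],"roll": -0.061,"grip": 0},{"xyz": [0,-8.2,0],"roll": -0.061,"grip": 0}]'

```text
time_s: 6.55
position: [0.416, 0.0157, 0.016]
tcp_rot: [[-0.99, 0.144, 0.008], [0.144, 0.99, -0.002], [-0.008, -0.001, -1.0]]
force: [-0.4, 1.0, 0.6]
opening: 0.001
grasp_force: 0.6
```

Request:
move_arm --increments '[{"xyz": [0,-8.2,0],"roll": -0.061,"grip": 0},{"xyz": [0,-8.2,0],"roll": -0.061,"grip": 0},{"xyz": [-0.2,-8.2,0],"roll": -0.061,"grip": 0},{"xyz": [-0.2,-8.2,0],"roll": -0.061,"grip": 0},{"xyz": [-0.2,-8.2,0],"roll": -0.061,"grip": 0}]'

```text
time_s: 6.97
position: [0.4151, -0.0252, 0.016]
tcp_rot: [[-0.987, -0.16, 0.007], [-0.16, 0.987, -0.002], [-0.006, -0.003, -1.0]]
force: [0.6, 1.8, -0.8]
opening: 0.003
grasp_force: 0.6
```

```bash
python3 -c "
from h import *
polar()"
```

```text
t 6.97 theta 188.23 r 0.1351 z 0.016 xdir 189.2 F [ 0.6  1.8 -0.8] j [ -19.   39.  121.    0.   19. -118.]
```

Request:
move_arm --increments '[{"xyz": [-0.2,-8.2,0],"roll": -0.061,"grip": 0},{"xyz": [-0.2,-8.2,0],"roll": -0.061,"grip": 0},{"xyz": [-0.2,-8.2,0],"roll": -0.061,"grip": 0},{"xyz": [-0.2,-7,0],"roll": -0.052,"grip": 0},{"xyz": [-0.2,-6,0],"roll": -0.044,"grip": 0}]'

```text
time_s: 7.38
position: [0.4255, -0.0612, 0.016]
tcp_rot: [[-0.905, -0.425, 0.005], [-0.425, 0.905, -0.002], [-0.004, -0.004, -1.0]]
force: [-0.5, 0.5, 0.2]
opening: 0.004
grasp_force: 0.6
```

Request:
move_arm --increments '[{"xyz": [-0.1,-5,0],"roll": -0.035,"grip": 0},{"xyz": [0,-4,0],"roll": -0.03,"grip": 0},{"xyz": [0,-2,0],"roll": 0,"grip": 0},{"xyz": [0,-1,0],"roll": 0,"grip": 0},{"xyz": [0,0,0],"roll": 0,"grip": 0}]'

```text
time_s: 7.8
position: [0.4305, -0.0714, 0.0144]
tcp_rot: [[-0.877, -0.48, 0.004], [-0.48, 0.877, -0.002], [-0.003, -0.003, -1.0]]
force: [0.0, 0.2, -0.8]
opening: 0.006
grasp_force: 0.0
```

```bash
python3 -c "
from h import *
polar()"
```

```text
t 7.8 theta 208.99 r 0.1352 z 0.0144 xdir 208.7 F [ 0.   0.2 -0.8] j [ -24.   40.  118.    0.   22. -143.]
```

Request:
move_arm --increments '[{"xyz": [0,5,0],"roll": 0,"grip": 0},{"xyz": [0,1,-38],"roll": 0,"grip": 0},{"xyz": [0,0,-40],"roll": 0,"grip": 0},{"xyz": [0,0,-40],"roll": 0,"grip": 0},{"xyz": [0,0,-40],"roll": 0,"grip": 0}]'

```text
time_s: 8.22
position: [0.4251, -0.0647, 0.1719]
tcp_rot: [[-0.877, -0.481, -0.002], [-0.481, 0.877, 0.001], [0.001, 0.002, -1.0]]
force: [1.0, -0.1, 0.2]
opening: 0.005
grasp_force: 0.0
```

Request:
move_arm --increments '[{"xyz": [5,0,-40],"roll": 0,"grip": 0},{"xyz": [5,0,-36],"roll": 0,"grip": 0},{"xyz": [5,5,0],"roll": 0.12,"grip": 0},{"xyz": [5,10,0],"roll": 0.12,"grip": 0},{"xyz": [5,10,0],"roll": 0.12,"grip": 0}]'

```text
time_s: 8.63
position: [0.3943, -0.0521, 0.2474]
tcp_rot: [[-0.991, -0.134, 0.002], [-0.134, 0.991, -0.001], [-0.002, -0.001, -1.0]]
force: [-1.6, 0.3, -0.1]
opening: 0.006
grasp_force: 0.0
```

```bash
python3 - <<'E'
from h import *
plan([(.39,.05,.25,150),(.43,.15,.25,120),(.545,.175,.25,85)],dstep=6.8)
Q=topdown(["scene","side"],"td2",z=1)
for q in Q:
    c,n,e,em=fit([q],C,0);print(c,n,e,[int(x) for x in em])
for l in ["pepper_mill"]:
  for cam in ["scene","side"]:
    for r in bot.spot_in(l,cam)[:3]: print(l,r["conf"],toworld(r["at"],cam).round(3))
E
```

```text
t 8.6333 pos [ 0.3943 -0.0521  0.2474] xdir -172.3 F [-1.6  0.3 -0.1] j [ -24.   10.  111.   -0.   59. -121.] open 0.00610562346728538 tilt [-0.002 -0.001 -1.   ]
0 [np.float64(-1.6), np.float64(17.0), np.float64(-0.4)] 0.11
1 [np.float64(0.3), np.float64(17.0), np.float64(-0.4)] 0.11
2 [np.float64(2.2), np.float64(16.9), np.float64(-0.4)] 0.11
3 [np.float64(4.0), np.float64(16.6), np.float64(-0.4)] 0.11
4 [np.float64(5.8), np.float64(16.0), np.float64(-0.4)] 0.11
5 [np.float64(7.5), np.float64(15.3), np.float64(-0.4)] 0.11
6 [np.float64(3.1), np.float64(21.3), np.float64(-0.0)] 0.105
7 [np.float64(5.3), np.float64(20.9), np.float64(-0.0)] 0.105
8 [np.float64(7.4), np.float64(20.2), np.float64(-0.0)] 0.105
9 [np.float64(9.5), np.float64(19.3), np.float64(-0.0)] 0.105
10 [np.float64(11.5), np.float64(18.2), np.float64(-0.0)] 0.105
11 [np.float64(-6.0), np.float64(18.7), np.float64(-0.0)] 0.102
12 [np.float64(-4.0), np.float64(19.2), np.float64(-0.0)] 0.102
13 [np.float64(-2.1), np.float64(19.5), np.float64(-0.0)] 0.102
14 [np.float64(-0.1), np.float64(19.6), np.float64(-0.0)] 0.102
15
[... 1526 characters left out ...]
27, -26, -25, -24, -23, -22, -21, -20, -19, -18, -17, -16, -15, -14, -13, -12, -11, -10, -9, -8, -7, -6, -5, -4, -3, -2, -1, 0, 1, 6, 7, 8, 9, 10, 11, 12, 13, 14, 15, 16, 17, 18, 19, 20, 21, 22, 23, 27, 36, 40, 42, 43, 44, 45, 46, 47, 48, 49, 50, 51, 52, 53, 54, 55, 56, 57, 58, 59, 60, 61, 62, 63, 64, 65, 66, 67, 68, 69, 70, 71, 72, 73, 74, 75, 76, 77, 78, 79, 80, 81, 82, 83, 84, 85, 86, 87, 88, 89, 90, 91, 92, 93, 94, 95, 96, 97, 98, 99, 100, 101, 102, 103, 104, 105, 106, 107, 108, 109, 110, 111, 112, 113, 114, 115, 116, 117, 118, 119, 120, 121, 122, 123, 126, 127, 128, 135, 170]
pepper_mill 0.8 [0.498 0.051 0.101]
pepper_mill 0.77 [0.489 0.031 0.097]
pepper_mill 0.39 [ 0.663 -0.312  0.092]
```

Request:
move_arm --increments '[{"xyz": [-2,17,0],"roll": 0.11,"grip": 0},{"xyz": [0,17,0],"roll": 0.11,"grip": 0},{"xyz": [2,17,0],"roll": 0.11,"grip": 0},{"xyz": [4,17,0],"roll": 0.11,"grip": 0},{"xyz": [6,16,0],"roll": 0.11,"grip": 0}]'

```text
time_s: 9.25
position: [0.3923, 0.0335, 0.2463]
tcp_rot: [[-0.916, 0.401, 0.0], [0.401, 0.916, -0.0], [-0.0, -0.0, -1.0]]
force: [0.0, 0.6, 0.1]
opening: 0.007
grasp_force: 0.0
```

Request:
move_arm --increments '[{"xyz": [7,15,0],"roll": 0.11,"grip": 0},{"xyz": [3,21,0],"roll": 0.105,"grip": 0},{"xyz": [5,21,0],"roll": 0.105,"grip": 0},{"xyz": [7,20,0],"roll": 0.105,"grip": 0},{"xyz": [10,19,0],"roll": 0.105,"grip": 0}]'

```text
time_s: 9.67
position: [0.4238, 0.1299, 0.2463]
tcp_rot: [[-0.589, 0.808, 0.0], [0.808, 0.589, -0.0], [-0.0, 0.0, -1.0]]
force: [-0.3, -1.8, -0.4]
opening: 0.001
grasp_force: 0.0
```

Request:
move_arm --increments '[{"xyz": [12,18,0],"roll": 0.105,"grip": 0},{"xyz": [-6,19,0],"roll": 0.11,"grip": 0},{"xyz": [-4,19,0],"roll": 0.11,"grip": 0},{"xyz": [-2,19,0],"roll": 0.11,"grip": 0},{"xyz": [0,20,0],"roll": 0.11,"grip": 0}]'

```text
time_s: 10.08
position: [0.5081, 0.166, 0.246]
tcp_rot: [[-0.085, 0.996, -0.0], [0.996, 0.085, -0.0], [-0.0, -0.0, -1.0]]
force: [0.5, 0.8, 0.3]
opening: 0.004
grasp_force: 0.0
```

Request:
move_arm --increments '[{"xyz": [2,20,0],"roll": 0.11,"grip": 0},{"xyz": [4,19,0],"roll": 0.11,"grip": 0},{"xyz": [0,15,0],"roll": 0,"grip": 0},{"xyz": [0,0,0],"roll": 0,"grip": 0},{"xyz": [0,0,0],"roll": 0,"grip": 0}]'

```text
time_s: 10.5
position: [0.5608, 0.1706, 0.2456]
tcp_rot: [[0.131, 0.991, -0.002], [0.991, -0.131, -0.0], [-0.0, -0.002, -1.0]]
force: [0.1, -0.0, 0.7]
opening: 0.006
grasp_force: 0.0
```

```bash
python3 - <<'E'
from h import *
polar()
Q=topdown(["wrist"],"")[0]
c,n,e,em=fit([Q],C,87);print(c,n,e,[int(x) for x in em if 50<x<125])
t=np.radians(81);plan([(C[0]+.136*np.cos(t),C[1]+.136*np.sin(t),.2,80)])
E
```

```text
t 10.5 theta 86.12 r 0.1769 z 0.2456 xdir 82.5 F [ 0.1 -0.   0.7] j [ 6. 26. 86. -0. 68. 14.]
[ 0.54996244 -0.00505279] 43 0.00025384417935603375 [70, 71, 72, 73, 74, 75, 76, 77, 78, 79, 80, 81, 82, 83, 84, 85, 86, 87, 88, 89, 90]
t 10.55 pos [0.5598 0.1707 0.2457] xdir 82.4 F [ 0.  -0.3 -0.1] j [ 6. 26. 86.  0. 68. 14.] open 0.005080618847663338 tilt [-0.001 -0.002 -1.   ]
0 [np.float64(-20.3), np.float64(7.9), np.float64(22.8)] 0.021
1 [np.float64(-20.1), np.float64(8.3), np.float64(22.8)] 0.021
```

Request:
move_arm --increments '[{"xyz": [-20,8,23],"roll": 0.02,"grip": 0},{"xyz": [-20,8,23],"roll": 0.02,"grip": 0},{"xyz": [0,0,38],"roll": 0,"grip": 0},{"xyz": [0,0,38],"roll": 0,"grip": 0},{"xyz": [0,0,38],"roll": 0,"grip": 0}]'

```text
time_s: 10.97
position: [0.5697, 0.1286, 0.0859]
tcp_rot: [[0.172, 0.985, 0.001], [0.985, -0.172, 0.0], [0.0, 0.001, -1.0]]
force: [-0.5, -0.5, -0.5]
opening: 0.002
grasp_force: 0.0
```

```bash
python3 -c "
from h import *
polar()"
```

```text
t 10.97 theta 81.16 r 0.1361 z 0.0859 xdir 80.1 F [-0.5 -0.5 -0.5] j [ 2. 38. 94.  0. 48. 12.]
```

Request:
move_arm --increments '[{"xyz": [0,0,36],"roll": 0,"grip": 0},{"xyz": [0,0,36],"roll": 0,"grip": 0},{"xyz": [0,-1,0],"roll": -0.01,"grip": 0},{"xyz": [-0.1,-4,0],"roll": -0.03,"grip": 0},{"xyz": [-0.1,-5,0],"roll": -0.037,"grip": 0}]'

```text
time_s: 11.38
position: [0.5602, 0.1304, 0.0153]
tcp_rot: [[0.093, 0.996, -0.001], [0.996, -0.093, -0.0], [-0.0, -0.001, -1.0]]
force: [-0.0, -0.3, 0.5]
opening: 0.007
grasp_force: 0.0
```

Request:
move_arm --increments '[{"xyz": [-0.2,-5,1],"roll": -0.037,"grip": 0},{"xyz": [-0.1,-5,0],"roll": -0.037,"grip": 0},{"xyz": [-0.1,-5,0],"roll": -0.037,"grip": 0},{"xyz": [-0.2,-6,0],"roll": -0.044,"grip": 0},{"xyz": [-0.2,-7,0],"roll": -0.052,"grip": 0}]'

```text
time_s: 11.8
position: [0.5343, 0.1301, 0.0164]
tcp_rot: [[-0.115, 0.993, 0.005], [0.993, 0.115, 0.0], [-0.0, 0.005, -1.0]]
force: [0.4, -0.1, -0.9]
opening: 0.004
grasp_force: 0.6
```

```bash
python3 -c "
from h import *
polar()"
```

```text
t 11.8 theta 96.1 r 0.1368 z 0.0164 xdir 96.6 F [ 0.4 -0.1 -0.9] j [  2.  43. 101.  -0.  36.  -5.]
```

Request:
move_arm --increments '[{"xyz": [-0.4,-7,0],"roll": -0.052,"grip": 0},{"xyz": [-0.2,-7,0],"roll": -0.052,"grip": 0},{"xyz": [-0.2,-7,0],"roll": -0.052,"grip": 0},{"xyz": [-0.2,-7,0],"roll": -0.052,"grip": 0},{"xyz": [-0.2,-6,0],"roll": -0.044,"grip": 0}]'

```text
time_s: 12.22
position: [0.5008, 0.1217, 0.0163]
tcp_rot: [[-0.359, 0.933, 0.005], [0.933, 0.359, 0.0], [-0.002, 0.004, -1.0]]
force: [1.1, -0.3, 0.5]
opening: 0.011
grasp_force: 0.6
```

Request:
move_arm --increments '[{"xyz": [-0.1,-5,0],"roll": -0.037,"grip": 0},{"xyz": [-0.1,-4,0],"roll": -0.03,"grip": 0},{"xyz": [0,-3,0],"roll": -0.022,"grip": 0},{"xyz": [0,-2,0],"roll": -0.015,"grip": 0},{"xyz": [0,-2,0],"roll": -0.015,"grip": 0}]'

```text
time_s: 12.63
position: [0.486, 0.1151, 0.015]
tcp_rot: [[-0.465, 0.885, 0.003], [0.885, 0.465, 0.0], [-0.001, 0.003, -1.0]]
force: [0.7, 0.1, 1.2]
opening: -0.0
grasp_force: 0.5
```

```bash
python3 - <<'E'
from h import *
polar()
for cam in ["scene","side","wrist"]:
    Q=topdown([cam],"")[0]
    c,n,e,em=fit([Q],C,87);print(cam,c.round(4),n,e,[int(x) for x in em if 85<x<140],[int(x) for x in em if x>205-360 and x<-100])
E
```

```text
t 12.63 theta 117.43 r 0.1364 z 0.015 xdir 117.7 F [0.7 0.1 1.2] j [  0.  41. 109.   0.  30. -27.]
scene [ 0.553 -0.004] 81 0.0026520282390342796 [91, 101, 102, 103, 104, 105, 106, 107, 108, 109, 110, 111, 112, 113, 114, 115, 116, 117, 120, 121] [-144, -142, -141, -140, -139, -138, -137, -136, -135, -134, -133, -132, -131, -130, -129, -128, -127, -126, -125, -124, -123, -122, -121, -120, -111, -109]
side [ 5.538e-01 -2.000e-04] 77 0.002598628028251136 [86, 87, 88, 89, 90, 91, 92, 93, 94, 95, 96, 97, 98, 99, 100, 101, 102, 103, 104, 105, 106, 107, 108, 109, 110, 111, 112, 113, 114, 115, 116, 117, 118, 119, 120, 121, 122, 123, 124, 125, 126, 127, 128, 129, 130, 131, 132, 133, 134, 135, 136, 137, 138, 139] [-138, -137, -136, -135, -134, -133, -132, -131, -130, -129, -128, -127, -126, -125, -124, -123, -122, -121, -120, -119]
wrist [ 0.5522 -0.0052] 31 0.0015251826870465186 [89, 90, 91, 92, 93, 94, 95, 96, 97, 98, 99, 100, 101, 102, 103, 104, 105, 106, 107, 108, 109, 110, 111, 112, 113, 114, 115, 116, 117, 120, 121, 122, 123, 124, 125, 126, 127, 128, 129, 130, 131, 132, 133, 134, 135, 136, 137, 138, 139] [-154, -153, -152, -151, -150, -149, -148, -147, -146, -145, -144, -143, -142, -141, -140, -139, -138, -137, -136, -135, -134, -133, -132, -131, -130, -129, -128, -127, -126, -125, -124, -123, -122, -121, -120, -119, -118, -117, -116, -115, -114, -113, -112, -111, -110, -109, -108, -107, -106, -105, -104, -103, -102, -101]
```

Request:
move_arm --increments '[{"xyz": [-0.1,-3,0],"roll": -0.022,"grip": 0},{"xyz": [-0.1,-4,0],"roll": -0.03,"grip": 0},{"xyz": [-0.1,-4,0],"roll": -0.03,"grip": 0},{"xyz": [-0.1,-3,0],"roll": -0.022,"grip": 0},{"xyz": [-0.1,-2.5,0],"roll": -0.018,"grip": 0}]'

```text
time_s: 13.2
position: [0.4714, 0.1062, 0.0135]
tcp_rot: [[-0.569, 0.822, 0.0], [0.822, 0.569, 0.0], [-0.0, 0.0, -1.0]]
force: [0.9, 1.3, 0.2]
opening: 0.01
grasp_force: 0.5
```

Request:
move_arm --increments '[{"xyz": [0,-2,0],"roll": -0.015,"grip": 0},{"xyz": [0,-1.5,0],"roll": -0.01,"grip": 0},{"xyz": [0,-1,0],"roll": -0.007,"grip": 0},{"xyz": [0,-1,0],"roll": -0.007,"grip": 0},{"xyz": [0,-0.5,0],"roll": -0.003,"grip": 0}]'

```text
time_s: 13.62
position: [0.4664, 0.1027, 0.0135]
tcp_rot: [[-0.602, 0.798, 0.0], [0.798, 0.602, 0.0], [-0.0, 0.0, -1.0]]
force: [0.9, -0.1, 0.3]
opening: 0.004
grasp_force: 0.5
```

```bash
python3 - <<'E'
from h import *
polar()
for cam in ["scene","wrist"]:
    Q=topdown([cam],"")[0]
    B=Q[(Q[:,2]>.024)&(Q[:,2]<.044)][:,:2]-np.array([.5494,-.0055])
    a=np.degrees(np.arctan2(B[:,1],B[:,0]));r=np.hypot(*B.T)
    H=np.histogram(a[(r>.117)&(r<.146)],bins=np.arange(-180,181,1))[0];em=np.where(H<3)[0]-180
    print(cam,[int(x) for x in em if 95<x<145],[int(x) for x in em if -140<x<-100])
snap("scene","s3")
for r in bot.spot_in("pepper_mill","scene")[:2]: print(r["conf"],toworld(r["at"],"scene").round(3))
polar()
E
```

```text
t 13.62 theta 127.19 r 0.1363 z 0.0135 xdir 127.0 F [ 0.9 -0.1  0.3] j [ -1.  41. 112.   0.  28. -38.]
scene [109, 110, 111, 112, 113, 114, 115, 116, 117, 118, 119, 120, 121, 122, 123, 124, 127, 128, 129] [-138, -133, -132, -131, -130, -129, -128, -127, -126, -125, -124, -123, -122, -121, -120, -119, -118, -117, -116, -115, -114, -113, -112, -111, -110, -109, -108, -105, -104, -103, -102, -101]
wrist [98, 99, 100, 101, 102, 103, 104, 105, 106, 107, 108, 109, 110, 111, 112, 113, 114, 115, 116, 117, 118, 119, 120, 121, 122, 123, 124, 125, 129, 130, 131, 132, 133, 134, 135, 136, 137, 138, 139, 140, 141, 142, 143, 144] [-139, -138, -137, -136, -135, -134, -133, -132, -131, -130, -129, -128, -127, -126, -125, -124, -123, -122, -121, -120, -119, -118, -117, -116, -115, -114, -113, -112, -111, -110, -109, -108, -107, -106, -105, -104, -103, -102, -101]
0.64 [0.478 0.    0.14 ]
t 13.82 theta 127.23 r 0.1365 z 0.0135 xdir 127.0 F [ 0.2 -0.4 -0.2] j [ -1.  41. 112.   0.  28. -38.]
```

Request:
move_arm --increments '[{"xyz": [0,-0.8,0],"roll": 0,"grip": 0},{"xyz": [0,-0.8,0],"roll": 0,"grip": 0},{"xyz": [0,0,0],"roll": 0,"grip": 0},{"xyz": [0,4,0],"roll": 0,"grip": 0},{"xyz": [0,8,0],"roll": 0,"grip": 0}]'

```text
time_s: 14.23
position: [0.4733, 0.109, 0.0134]
tcp_rot: [[-0.601, 0.799, -0.003], [0.799, 0.601, -0.0], [0.002, -0.002, -1.0]]
force: [-0.7, 0.1, 0.8]
opening: 0.007
grasp_force: 0.0
```

Request:
move_arm --increments '[{"xyz": [0,0,-25],"roll": 0,"grip": 0},{"xyz": [0,0,-40],"roll": 0,"grip": 0},{"xyz": [0,0,-40],"roll": 0,"grip": 0},{"xyz": [0,0,-40],"roll": 0,"grip": 0},{"xyz": [10,0,-40],"roll": 0,"grip": 0}]'

```text
time_s: 14.65
position: [0.4697, 0.1167, 0.2007]
tcp_rot: [[-0.601, 0.799, 0.001], [0.799, 0.601, -0.0], [-0.001, 0.001, -1.0]]
force: [0.6, -1.0, -0.2]
opening: 0.004
grasp_force: 0.0
```

Request:
move_arm --increments '[{"xyz": [25,0,-40],"roll": 0,"grip": 0},{"xyz": [35,0,0],"roll": 0,"grip": 0},{"xyz": [10,0,0],"roll": 0,"grip": 0},{"xyz": [0,0,0],"roll": 0,"grip": 0},{"xyz": [0,0,0],"roll": 0,"grip": 0}]'

```text
time_s: 15.07
position: [0.4279, 0.1708, 0.2335]
tcp_rot: [[-0.604, 0.797, -0.001], [0.797, 0.604, -0.001], [-0.0, -0.001, -1.0]]
force: [-0.7, -0.8, 0.3]
opening: 0.007
grasp_force: 0.0
```

```bash
python3 - <<'E'
from h import *
polar()
for cam in ["wrist","scene","side"]:
    Q=topdown([cam],"")[0]
    c,n,e,em=fit([Q],C,0)
    print(cam,c.round(4),n,e,[int(x) for x in em if 95<x<145],[int(x) for x in em if -140<x<-100])
    K=Q[(Q[:,2]>.15)&(Q[:,2]<.19)&(np.hypot(Q[:,0]-.5494,Q[:,1]+.0055)<.1)]
    print("mill head",len(K),K.mean(0).round(4) if len(K) else "", (K.min(0)+K.max(0)).round(4)/2 if len(K) else "")
im,_=snap("side","v4");cv2.imwrite("pics/v4c.png",cv2.resize(im[130:270,230:470,::-1],None,fx=3,fy=3))
E
```

```text
t 15.07 theta 124.38 r 0.2141 z 0.2335 xdir 127.1 F [-0.7 -0.8  0.3] j [  8.  17. 104.  -0.  59. -29.]
wrist [ 0.552  -0.0055] 18 0.00017962057975380585 [96, 97, 98, 99, 100, 101, 110, 111, 112, 113, 114, 115, 116, 117, 118, 119, 120, 121, 122, 123, 124, 125, 126, 127, 128, 129, 130, 131, 132] [-139, -138, -137, -136, -135, -134, -133, -132, -131, -130, -129, -128, -127, -126, -125, -124, -123, -122, -121, -120, -119, -118, -117, -116, -115, -114, -113, -112, -111, -110, -109, -108, -107, -106, -105, -104, -103, -102, -101]
mill head 0  
scene [ 0.5525 -0.0043] 87 0.0029685809510888203 [104, 111, 112, 113, 114, 115, 116, 117, 118, 119, 120, 121, 122, 123, 124, 125, 126, 127, 128, 129, 130, 131] [-132, -131, -130, -129, -128, -127, -126, -125, -124, -123, -122, -121, -120, -119, -118, -117, -116, -115, -114, -113, -112, -111, -110, -109, -103]
mill head 199 [0.4873 0.0049 0.1634] [ 0.49155 -0.0009   0.16695]
side [ 5.535e-01 -3.000e-04] 83 0.0029023872887436967 [96, 97, 98, 99, 100, 101, 102, 103, 104, 105, 112, 113, 114, 115, 116, 117, 118, 119, 120, 121, 122, 123, 124, 125, 126, 127, 128, 129, 130, 131, 132, 133, 134] [-130, -129, -128, -127, -126, -125, -124, -123, -122, -121, -120, -119, -118, -117, -116, -115, -114, -113, -112, -111, -110, -109, -101]
mill head 189 [ 0.4881 -0.0075  0.1667] [ 0.49135 -0.00815  0.1683 ]
```

View pics/v4c.png

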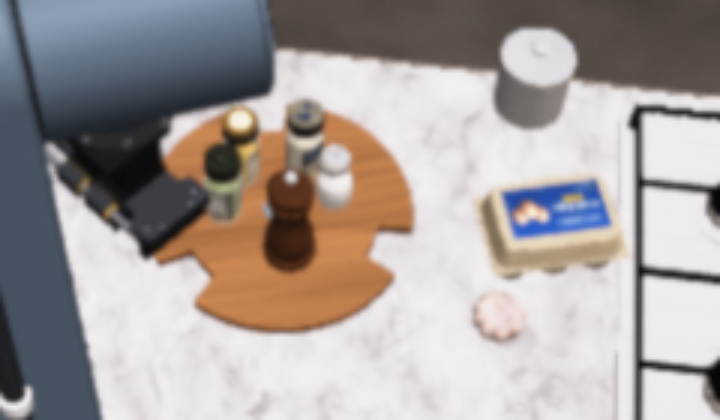

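The side crop shows the mill at px (290,225), directly in front of the hub. The two front notches sit evenly to either side, at (395,255) and (195,270), and nothing else has moved.

```bash
python3 - <<'E'
from h import *
Q=topdown(["wrist"],"")[0]
B=Q[(Q[:,2]>.024)&(Q[:,2]<.044)][:,:2]-np.array([.5494,-.0055])
a=np.degrees(np.arctan2(B[:,1],B[:,0]));r=np.hypot(*B.T)
H=np.histogram(a[(r>.117)&(r<.146)],bins=np.arange(-180,181,1))[0]
print(dict(zip(range(100,142),H[280:322].tolist())))
print(bot.hand_in())
E
```

```text
{100: 3, 101: 2, 102: 6, 103: 6, 104: 8, 105: 9, 106: 10, 107: 15, 108: 15, 109: 0, 110: 0, 111: 0, 112: 0, 113: 0, 114: 0, 115: 0, 116: 0, 117: 0, 118: 0, 119: 0, 120: 0, 121: 0, 122: 0, 123: 0, 124: 0, 125: 0, 126: 0, 127: 0, 128: 0, 129: 0, 130: 0, 131: 0, 132: 12, 133: 20, 134: 17, 135: 18, 136: 17, 137: 18, 138: 16, 139: 16, 140: 15, 141: 18}
the job is handed in; nothing more can be done
None
```

The pepper mill now stands at the front, straight before the hub to within about a degree by camera; the board is at rest, the arm is clear, and the job is handed in (no verdict was returned).

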